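# Press a glued cork block in a ratchet clamp and release it

## Task

The cork block in the bench clamp has just been glued: swing the clamp's red-knobbed handle closed, pushing on the knob with about 17 N, so that the ratchet holds the block firmly without crushing it, and let go for two seconds so that the ratchet alone presses it. Then release the ratchet as one does with locking forceps, pressing the handle sideways to its swing (here: down toward the bench) so that its pin clears the teeth, swing it fully open and let go, leaving the block lying in its bed. Do not pry up the brass ratchet leaf or disturb the other things on the bench.

Things in the scene. Friction and masses are not known exactly. Their poses are not given: they have to be found in the camera images.
- clamp: bench clamp fixed on a pale wooden board 305 x 195 x 14 mm, like big scissors lying flat; place and yaw vary. Origin on the bench under the pivot pin; z up, x toward the jaws, y toward the fixed jaw; handles to -x. Arms 10 mm thick, mid height z = 45 mm. Fixed dark handle at y = -45 to -75 mm, ending in a black button (top z = 55 mm) at (-165, -75) mm.
- clamp_pivot (a point): top of the pivot pin, 62 mm above the bench. How hard to press: the ratchet alone must keep 6 to 34 N on the block; above 38 N it is crushed. A push of 16 to 19 N on the knob, square to the handle (opening spring, clicks and friction, about half of it, included), then letting go, leads to that.
- knob (a point): point on the axis of the moving handle's red knob, z = 75 mm. The knob is an upright cylinder 18 mm in diameter from z = 49 to 84 mm, on a steel disc 26 mm wide (top z = 47.5; the bar below it reaches z = 50), free on all sides. In the clamp's frame it stands at (-165, 70) mm when open and swings about the pivot at a radius of 179 mm toward -y to close, 77 mm at most.
- clamp_swing (a joint): swing of the moving arm, rad: 0 = fully open, grows (counter-clockwise from above) as it closes, up to 0.44. A spring opens it (1.3 to 3.3 N at the knob) unless the ratchet holds. Nine catches from 0.05 to 0.40 rad, 0.045 rad (8 mm at the knob) apart; passing each takes 1 to 4 N more at the knob. Let go, the handle falls back to the last catch passed.
- handle_bend (a joint): bending of the moving handle down toward the bench, rad: 0 = free, stop at 0.065 (knob 9 mm lower); 0.01 rad is 1.5 mm at the knob. Its spring yields at about 2.5 N, then 0.6 mm per N at the knob. The pin is clear of the teeth above 0.038 rad (knob 6 mm lower; 12 to 20 N with friction). If let up before it is swung fully open, the teeth catch again.
- jaw_pad: black sprung nose (16 mm wide, upright, rounded) on the moving arm, 65 mm from the pivot; pushed in 1 mm for each 5 N on the block (1.8 N at the knob, more with friction). Origin at bench level 16 mm behind the nose's face. It meets the seated block between 0.045 and 0.28 rad of swing: the fixed jaw's screw pad is set differently each time and is not measured.
- ratchet_leaf: brass leaf 129 x 16 x 5 mm from the fixed handle over the moving one, about 116 mm from the pivot, underside z = 57 mm, top 62 mm, teeth below; it lifts by itself as teeth pass and is not to be touched. Origin at its hinge on the fixed handle; y in the closing direction, x along the handles toward their ends.
- cork_block: brown cork block, 52 x 32 x 22 mm, origin at the centre of its underside, lying loose on the clamp's wooden bed (z = 34 mm) between the jaws, its long side along the clamp's x, about (65, -5.5) mm in the clamp's frame (its own axes stand turned by 0.66 rad to the clamp's); the nose first slides it up to 17 mm to the fixed jaw, almost without force.
- wood_mallet: small wooden mallet 150 x 93 x 35 mm lying left on the bench, a bystander; origin under its middle.
- teapot_lid: dark brown teapot lid 80 mm in diameter, 34 mm high, lying right in front, a bystander; origin under its middle.
- spray_bottle: white spray bottle 90 x 89 x 186 mm standing right at the back, a bystander; origin under its middle.
Mind the look-alikes: they are no part of the job. Of the things like the cork_block, leave any that is green, pink or turquoise; of the rest the smaller one is meant.

How it is judged (in metres and radians):
On the way, in this order (a step that is already met when the one before it is completed fails the run):
1. the ratchet alone keeps 6 to 34 N on the block, the robot touching nothing, for 1.5 s (contact force between jaw_pad and cork_block between 6 and 34 N and contact force between each of the fingers, the arm and anything else below 0.3 N), for 1.5 s.
2. the handle is pressed sideways (down) until its pin is clear of the teeth and the block is no longer pressed (value of joint handle_bend above 0.03 rad and contact force between jaw_pad and cork_block below 2 N), for 0.05 s.
At the end, for the whole second after the job is handed in: the handle is fully open (swing below 0.025 rad) and not bent down (below 0.01 rad), the cork block lies flat and at rest in its bed (underside 31 to 38 mm above the bench, tilted less than 0.1 rad, less than 78 mm from the pivot) with less than 1 N on it (value of joint clamp_swing below 0.025 rad and value of joint handle_bend below 0.01 rad and contact force between jaw_pad and cork_block below 1 N and horizontal distance between cork_block and clamp below 0.078 m and height (world z) of cork_block between 0.031 and 0.038 m and angle between cork_block's own z axis and vertical below 0.1 rad and linear speed of cork_block below 0.02 m/s); the robot touches nothing.
It fails at once if the cork block is pressed with more than 38 N (contact force between jaw_pad and cork_block above 38 N).
It fails at once if the robot pries or leans on the brass ratchet leaf (over 2 N) (contact force between any of the fingers, the arm and ratchet_leaf above 2 N).
It fails at once if a bystander (mallet, teapot lid, spray bottle) is moved by more than 15 mm (distance of any of wood_mallet, teapot_lid, spray_bottle from where it was at the start of the episode above 0.015 m).
It also fails if it takes over 72 s, if anything falls off the work surface, if the arm or the gripper's body presses on something with over 40 N, if the wrist force passes 120 N, or if a joint passes its speed limit or range.

## Robot

A 6-joint arm with a two-finger parallel gripper is mounted at the origin on a cart in front of the work surface, level with it; the furniture and walls round the work are solid. World frame = base frame: x ahead of the robot, y to its left, z up, the work surface at z = 0. Lengths are in mm, angles in rad, forces in N, time in s.
With the tool pointing down it reaches from about 350 to 975 mm from the base axis. Payload 7.1 kg.
Tool frame: the origin (TCP) lies midway between the tips of the shut fingers; the grasp point (between the pads) lies 19 mm behind it (ctrl.grasp_offset is the distance from the TCP to the grasp point, in mm); z points along the fingers, y is the line along which they close (so a half turn about z gives the same grasp; the last joint's range is limited). The gripper opens to 88 mm and grips with 3 to 60 N. Pads are 20 mm wide; open, the fingers measure 115 mm over their backs; the gripper's body (75 mm by 178 mm) begins 61 mm behind the grasp point.
Start: joints at [-1.305, 0.423, 1.63, -0, 1.089, -0.019], TCP at [175.622, -599.801, 222.675] pointing down, gripper open.
Joint ranges: [-3, 3], [-0.9, 2.11], [0.09, 2.58], [-1.31, 4.45], [0.11, 2.69], [-2.54, 2.54]. Speed limits (rad/s): [2.39, 2.39, 3.01, 3.14, 3.14, 3.14].

## Interface

Orientations are given as a rotation vector (axis times angle).
In Python, from workcell import ctrl gives the robot as it stands. The module is installed in compiled form; this text tells all that it offers.
- The arm moves only by the tool servo_tool, never from a script. Its argument "rows" is a list of rows, each a list of 7 numbers: the turn, a rotation vector about the tool's x, y, z as a fraction of full scale, then the shift along the tool's x, y, z as a fraction of full scale, then the finger opening in mm, from 0 to 87.8. A call has 1 to 10 rows; each row is the pose to reach, as a shift and turn from the pose commanded when the call began, along the tool's axes at that moment; what a row does not reach only later rows make up. Full scale, the value 1, is 20 cm for a shift and 1.5 rad for a turn. A row lasts 1/8 s, in which the tool goes at most 62.5 mm and 10.7 degrees, less where a joint would pass 70% of its speed; a pose out of reach is approached as far as the arm can. A call with a number of a shift or a turn outside -1 to 1 is refused whole. A call with a gripper value outside its range is refused whole. The fingers move at their own pace and stop on an object; the grip force is fixed at half the most. Time passes only in rows, so rows that repeat a pose let the fingers close. It gives the time, the measured TCP pose, the force, the opening and the grip force at its end, in the units of the state.
- ctrl.get_obs(): the state, without advancing time (a new reading comes with each control period).
- ctrl.get_image(name): name is "scene" or "top" or "wrist"; returns (picture, depth): 400x640x3 uint8, red, green, blue; 400x640 float32, mm along the optical axis (not along the pixel's ray), 0 where there is no reading.
- ctrl.camera_info(name): a dict with "intrinsics" (3x3 intrinsics, pixels), "R" (3x3) and "t" (3): a world point X has camera coordinates R X + t. Camera axes: x right, y down, z forward; pixel columns grow to the right and rows downward; lengths in mm; the calibration is good to about 2 mm. A picture is of the moment at which its call begins: read the wrist's pose just before it. camera_info takes no time and is no camera call; for the wrist camera it gives the pose at the moment of the call.
- ctrl.close_job(): hands the job in; it is judged then, once.
The state is a dict: "t": time; "qpos": joint angles; "qvel": joint speeds; "joint_torque": joint torques, N m; "ee_pos": TCP position; "orientation": TCP orientation; "ft_force": force on the tool from outside, world axes, zero at the start; "moment": the same for the moment, N m; "width": finger opening in mm; "grasp_force": force on a finger pad.
Only numpy, scipy, OpenCV 4.12 (cv2) and the standard library are available. Lean on these libraries where they do the work, as an engineer would, in place of code of your own. Each camera call takes 0.05 s, during which the arm holds its last target. There are 200 camera calls.

## Working session

There is one attempt and no reset: what is moved stays moved. The work goes in short steps, Python scripts to look and compute and a tool call to move; the robot and the scene stay as the last step left them, time stands still between calls to the robot, and variables do not carry over. Pictures are saved under pics/ and viewed, at most 10 in all, crops included, and the job is handed in when it is done.

Besides the shell and the picture viewer there is one more tool, called after "Call:" as a command line: name --pt "numbers of a row" for each row, then --argument value for the rest. servo_tool: Moves the arm, as the interface text tells. Its arguments: {"type":"object","properties":{"rows":{"type":"array","items":{"type":"array","items":{"type":"number"}}}},"required":["rows"]}

```bash
mkdir -p pics
cat > h.py <<'E'
import numpy as np,cv2
from workcell import ctrl
from scipy.spatial.transform import Rotation as Ro
def cast(ci,u,v,z):
    K,R,t=[np.array(ci[k],float) for k in("intrinsics","R","t")]
    d=R.T@np.linalg.solve(K,[u,v,1.]);c=-R.T@t
    return c+d*(z-c[2])/d[2]
def proj(ci,X):
    K,R,t=[np.array(ci[k],float) for k in("intrinsics","R","t")]
    p=K@(R@np.array(X,float)+t);return p[:2]/p[2]
E
python3 - <<'E'
from h import *
for n in("top","scene"):
    im,d=ctrl.get_image(n);np.savez(n,im=im,d=d);cv2.imwrite(f"pics/{n}.png",im[:,:,::-1])
    ci=ctrl.camera_info(n)
    h=cv2.cvtColor(im,cv2.COLOR_RGB2HSV)
    m=(((h[:,:,0]<6)|(h[:,:,0]>174))&(h[:,:,1]>150)&(h[:,:,2]>80)).astype('uint8')
    k,l,s,c=cv2.connectedComponentsWithStats(m)
    for i in range(1,k):
        if s[i,4]>15: print(n,c[i],s[i],cast(ci,*c[i],84).round())
o=ctrl.get_obs();print(o)
E
```

```text
top [272.  233.5] [270 232   5   4  20] [453. 122.  84.]
{'t': 0.1, 'qpos': array([-1.30501389e+00,  4.23773932e-01,  1.63061973e+00,  4.57479667e-05,
        1.08858413e+00, -1.90188566e-02]), 'qvel': array([-0.00028709, -0.00074837, -0.00119675, -0.00085364, -0.00076358,
        0.00184379]), 'joint_torque': array([ 6.09368672e-04, -5.45613742e+01, -2.74325037e+01,  6.45380630e-02,
        1.87882315e-02, -4.12063412e-05]), 'ee_pos': array([ 175.49671608, -599.32769292,  221.97107019]), 'orientation': array([-3.10843302e+00, -4.45625615e-01,  2.04520098e-04]), 'ft_force': array([ 0.20291489, -0.58750933,  0.5353474 ]), 'moment': array([-0.00456015, -0.02859094,  0.02498575]), 'grasp_force': 0.0, 'width': 87.72929522557796}
```

View pics/top.png

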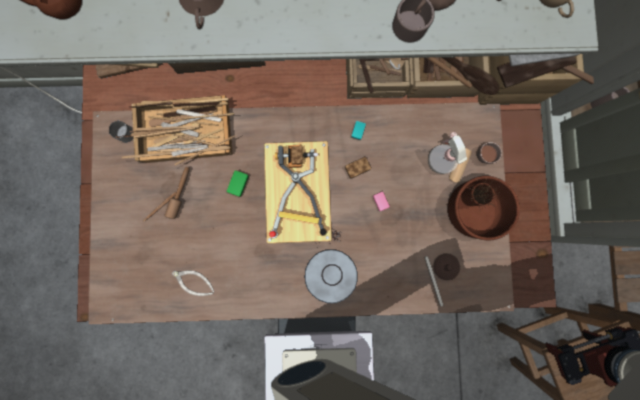

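View pics/scene.png

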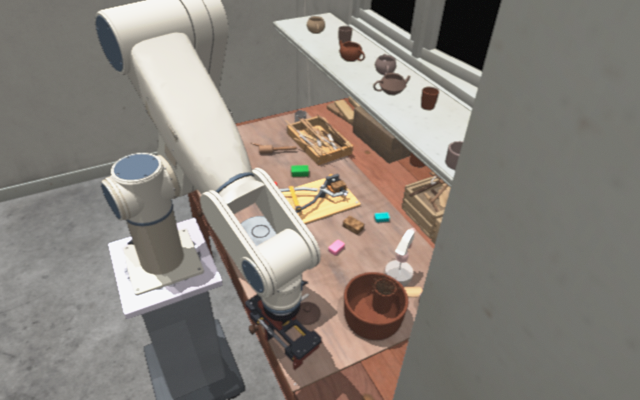

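Top view: the clamp is at about (297,190), with the red knob at (272,233), black button at (323,232), pivot at (297,178) and brass leaf at (299,216). Candidates for the cork block are brown (295,155) in the clamp bed, brown (358,168) loose and larger, green (237,183), pink (381,201) and turquoise (358,130). I choose the one at (295,155). The only red knob is at (272,233).

Run:
```python
from h import *
ci=ctrl.camera_info("top")
for n,u,v,z in(("knob",272,233.5,84),("button",323,232,55),("pivot",296.5,178,62),("loose",358,168,30),("cork",296,155,56)):
    print(n,cast(ci,u,v,z).round(1))
im=np.load("top.npz")["im"][130:250,240:400]
cv2.imwrite("pics/crop.png",cv2.resize(im,None,fx=5,fy=5,interpolation=cv2.INTER_CUBIC)[:,:,::-1])
w=ctrl.camera_info("wrist");R=np.array(w["R"]);c=-R.T@np.array(w["t"])
To=Ro.from_rotvec(ctrl.get_obs()["orientation"]).as_matrix()
print("cam in tool",To.T@(c-ctrl.get_obs()["ee_pos"]),"axis",To.T@R[2],w["intrinsics"])
```

```text
knob [453.  121.9  84. ]
button [452.8 -22.9  55. ]
pivot [611.7  49.9  62. ]
loose [ 641.3 -134.8   30. ]
cork [680.8  49.9  56. ]
cam in tool [  79.62111404    0.76580039 -161.27898942] axis [-0.28776525  0.00108245  0.95770037] [[297.32646503   0.         319.69831309]
 [  0.         297.32646503 202.6358255 ]
 [  0.           0.           1.        ]]
```

View pics/crop.png

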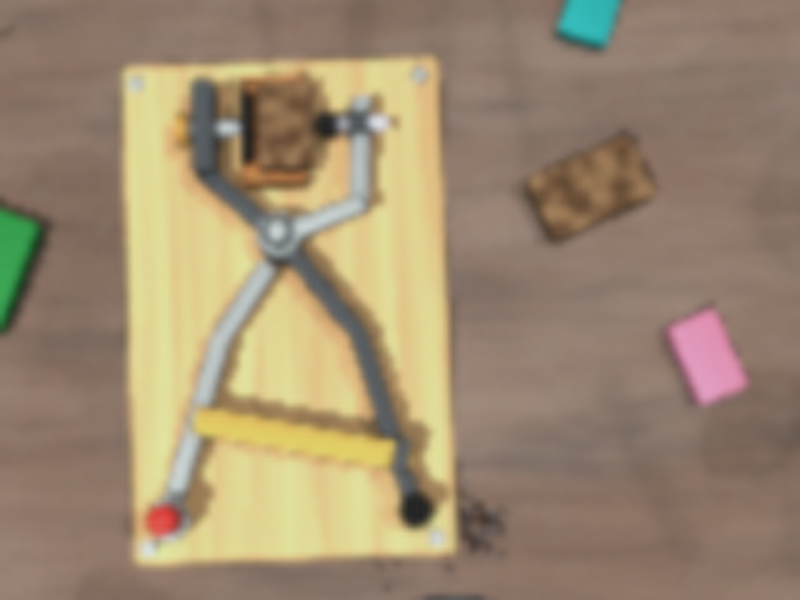

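The crop confirms it: the clamp's cork is at crop (283,125), clearly smaller than the loose brown block at (590,187). The red knob is at (163,520) and the pivot at (280,232), which puts the pivot near world (616,51). Knob to pivot comes out at 178 mm against 179 given, and the yaw is about 0.02.

Call:
servo_tool --pt "0 0 0.1 0.25 -0.14 0 44" --pt "0 0 0.2 0.5 -0.29 0 44" --pt "0 0 0.323 0.75 -0.43 0 44" --pt "0 0 0.323 1 -0.575 0 44" --pt "0 0 0.323 1 -0.575 0 44"

```text
t: 0.72
ee_pos: [337.2, -430.5, 222.4]
orientation: [-3.126, 0.305, 0.001]
ft_force: [-0.1, -0.5, -0.9]
width: 44.9
grasp_force: 0.0
```

```bash
cat >> h.py <<'E'
def st():
    o=ctrl.get_obs();T=Ro.from_rotvec(o["orientation"]).as_matrix()
    print("t",round(o["t"],2),"pos",o["ee_pos"].round(1),"F",o["ft_force"].round(2),"w",round(o["width"],1),"h",np.arctan2(T[1,0],T[0,0]).round(3),"zaxis",T[:,2].round(3),"q",o["qpos"].round(2))
    return o,T
def to(X):
    o,T=st();print("tool frac",(T.T@(np.array(X)-o["ee_pos"])/200).round(4))
E
python3 -c "
from h import *
to([450,115,185])"
```

```text
t 0.72 pos [ 337.2 -430.5  222.4] F [-0.09 -0.52 -0.89] w 44.9 h -0.195 zaxis [-0.     0.001 -1.   ] q [-0.93  0.31  1.8   0.    1.03  0.84]
tool frac [ 0.0257 -2.7848  0.1901]
```

Call:
servo_tool --pt "0 0 0 0.05 -0.25 0 44" --pt "0 0 0 0.1 -0.5 0 44" --pt "0 0 0 0.15 -0.75 0 44" --pt "0 0 0 0.15 -1 0 44"

```text
t: 1.23
ee_pos: [404.7, -242.9, 222.7]
orientation: [3.125, -0.314, 0.001]
ft_force: [0.0, 0.4, -0.3]
width: 44.0
grasp_force: 0.0
```

Call:
servo_tool --pt "0 0 0 0 -0.25 0 44" --pt "0 0 0 0 -0.5 0 44" --pt "0 0 0 0 -0.75 0 44" --pt "0 0 0 0 -1 0 44"

```text
t: 1.72
ee_pos: [444.3, -46.7, 222.7]
orientation: [3.125, -0.315, 0.001]
ft_force: [-0.4, -0.7, 0.0]
width: 43.6
grasp_force: 0.0
```

Call:
servo_tool --pt "0 0 0 0 -0.2 0 44" --pt "0 0 0 -0.05 -0.4 0.05 44" --pt "0 0 0 -0.1 -0.6 0.1 44" --pt "0 0 0 -0.12 -0.78 0.19 44" --pt "0 0 0 -0.12 -0.78 0.19 44" --pt "0 0 0 -0.12 -0.78 0.19 44"

```text
t: 2.48
ee_pos: [451.7, 109.6, 184.7]
orientation: [3.125, -0.313, -0.0]
ft_force: [-0.7, -0.2, 0.5]
width: 44.2
grasp_force: 0.0
```

```bash
cat > look.py <<'E'
from h import *
import sys
o,T=st();ci=ctrl.camera_info("wrist");im,d=ctrl.get_image("wrist")
cv2.imwrite(f"pics/{sys.argv[1]}.png",im[:,:,::-1])
h=cv2.cvtColor(im,cv2.COLOR_RGB2HSV)
m=(((h[:,:,0]<8)|(h[:,:,0]>172))&(h[:,:,1]>150)&(h[:,:,2]>60)).astype('uint8')
k,l,s,c=cv2.connectedComponentsWithStats(m)
K,R,t=[np.array(ci[k]) for k in("intrinsics","R","t")]
for i in range(1,k):
    if s[i,4]>60:
        v,u=np.where(l==i);z=d[v,u];ok=z>0
        P=(np.linalg.solve(K,np.stack([u,v,np.ones(len(u))]))*z)[:,ok].T
        P=(P-t)@R
        top=P[P[:,2]>P[:,2].max()-4]
        print(c[i].round(1),s[i],"zmax",P[:,2].max().round(1),"top mean",top.mean(0).round(1),"mid",((top.max(0)+top.min(0))/2).round(1),"ext",np.ptp(top,0).round(1))
E
python3 look.py w1
```

```text
t 2.48 pos [451.7 109.6 184.7] F [-0.67 -0.17  0.52] w 44.2 h -0.2 zaxis [-0. -0. -1.] q [ 0.21  0.24  2.01 -0.    0.89  1.98]
[305.5 202.1] [296 189  20  25 347] zmax 84.8 top mean [453.  122.5  83. ] mid [452.4 122.6  82.8] ext [16.6 17.2  4. ]
```

View pics/w1.png

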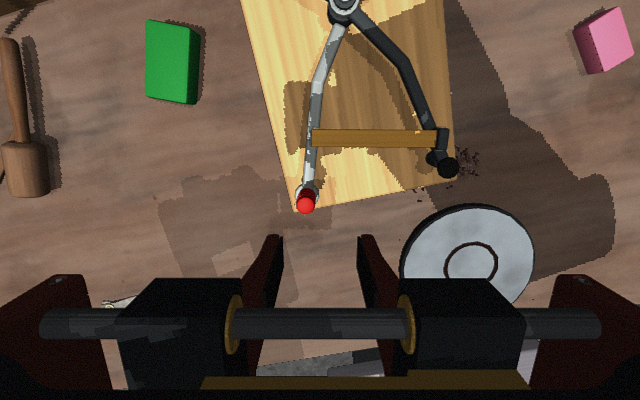

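The wrist view shows the red knob at (305,202), its top at z = 84 and its axis at (453,122.5). The pivot is at (344,10), and the fingers are clear of everything. I'll lower them astride the knob.

Call:
servo_tool --pt "0 0 0 -0.0065 -0.0645 0.05 44" --pt "0 0 0 -0.0065 -0.0645 0.25 44" --pt "0 0 0 -0.0065 -0.0645 0.4 44" --pt "0 0 0 -0.0065 -0.0645 0.5 44" --pt "0 0 0 -0.0065 -0.0645 0.58 44" --pt "0 0 0 -0.0065 -0.0645 0.63 44" --pt "0 0 0 -0.0065 -0.0645 0.63 44"

```text
t: 3.4
ee_pos: [452.5, 123.3, 58.2]
orientation: [3.126, -0.313, -0.001]
ft_force: [-0.1, -0.7, -0.2]
width: 44.0
grasp_force: 0.0
```

Call:
servo_tool --pt "0 0 0 0 0.03 0 44" --pt "0 0 0 0 0.06 0 44" --pt "0 0 0 0 0.06 0 44"

```text
t: 3.78
ee_pos: [450.4, 111.2, 59.1]
orientation: [-3.126, 0.314, -0.001]
ft_force: [0.1, -0.2, -0.5]
width: 44.0
grasp_force: 0.0
```

Call:
servo_tool --pt "0 0 0 0 0.01 0 44" --pt "0 0 0 0 0.02 0 44"

```text
t: 4.03
ee_pos: [449.5, 108.0, 58.8]
orientation: [-3.125, 0.313, 0.0]
ft_force: [-1.8, 4.7, 1.7]
width: 44.2
grasp_force: 1.9
```

Call:
servo_tool --pt "0 0 0 0 0.01 0 44" --pt "0 0 0 0 0.02 0 44"

```text
t: 4.28
ee_pos: [448.6, 103.8, 58.7]
orientation: [3.126, -0.313, -0.0]
ft_force: [-1.1, 2.3, 0.7]
width: 44.1
grasp_force: 1.0
```

Call:
servo_tool --pt "0 0 0 0 0.01 0 44" --pt "0 0 0 0 0.02 0 44"

```text
t: 4.53
ee_pos: [447.6, 99.9, 58.6]
orientation: [-3.126, 0.314, 0.001]
ft_force: [-1.9, 6.1, 1.6]
width: 44.5
grasp_force: 2.6
```

Call:
servo_tool --pt "0 0 0 0 0.01 0 44" --pt "0 0 0 0 0.015 0 44"

```text
t: 4.78
ee_pos: [446.7, 97.1, 58.5]
orientation: [-3.126, 0.314, 0.002]
ft_force: [-2.2, 5.8, -0.0]
width: 43.9
grasp_force: 2.6
```

Call:
servo_tool --pt "0 0 0 0 0.01 0 44" --pt "0 0 0 0 0.015 0 44"

```text
t: 5.03
ee_pos: [445.9, 94.3, 58.5]
orientation: [-3.126, 0.314, 0.002]
ft_force: [-4.5, 7.8, 2.4]
width: 44.6
grasp_force: 3.6
```

Call:
servo_tool --pt "0 0 0 0 0.01 0 44" --pt "0 0 0 0 0.015 0 44"

```text
t: 5.28
ee_pos: [445.2, 91.8, 58.5]
orientation: [-3.125, 0.314, 0.003]
ft_force: [-5.3, 12.3, 2.2]
width: 44.4
grasp_force: 5.8
```

Call:
servo_tool --pt "0 0 0 0 0.01 0 44" --pt "0 0 0 0 0.015 0 44"

```text
t: 5.52
ee_pos: [444.2, 89.0, 58.5]
orientation: [-3.125, 0.314, 0.004]
ft_force: [-4.6, 13.8, 1.2]
width: 44.2
grasp_force: 5.9
```

Call:
servo_tool --pt "0 0 0 0 0.005 0 44" --pt "0 0 0 0 0.01 0 44"

```text
t: 5.78
ee_pos: [443.6, 87.1, 58.4]
orientation: [-3.125, 0.314, 0.005]
ft_force: [-5.9, 13.7, 2.4]
width: 44.4
grasp_force: 6.6
```

Call:
servo_tool --pt "0 0 0 0 0.005 0 44" --pt "0 0 0 0 0.005 0 44"

```text
t: 6.02
ee_pos: [443.3, 86.2, 58.4]
orientation: [-3.125, 0.314, 0.005]
ft_force: [-7.3, 14.1, 3.4]
width: 43.9
grasp_force: 6.6
```

Call:
servo_tool --pt "0 0 0 -0.007 0.003 0 44" --pt "0 0 0 -0.007 0.005 0 44"

```text
t: 6.28
ee_pos: [443.2, 85.8, 58.6]
orientation: [-3.124, 0.314, 0.001]
ft_force: [-2.4, 15.5, 0.3]
width: 44.4
grasp_force: 7.7
```

```bash
cat >> h.py <<'E'
def ft():
    P=np.array([616,50.5]);fs=[]
    o,T=st();F=o["ft_force"][:2]
    n=-T[:2,1]; tcp=o["ee_pos"][:2]
    k=tcp+n*(o["width"]/2-9)   # knob touching left finger
    c=k+9*n-P
    f=-F;tq=c[0]*f[1]-c[1]*f[0]
    s=0.418-np.arctan2(k[1]-P[1],P[0]-k[0])
    print("knob",k.round(1),"R",np.hypot(*(k-P)).round(1),"swing",s.round(3),"Ft",(tq/178.5).round(2),"normal",(F@n).round(2),"fric",(F@T[:2,0]).round(2))
E
python3 -c "
from h import *
ft()"
```

```text
t 6.28 pos [443.2  85.8  58.6] F [-2.41 15.46  0.27] w 44.4 h -0.201 zaxis [-0.     0.002 -1.   ] q [0.16 0.46 2.1  0.   0.58 1.93]
knob [445.8  98.7] R 176.9 swing 0.142 Ft 13.82 normal 14.67 fric -5.44
```

Call:
servo_tool --pt "0 0 0 -0.005 0.003 0 44" --pt "0 0 0 -0.005 0.006 0 44"

```text
t: 6.52
ee_pos: [442.9, 85.0, 58.8]
orientation: [-3.123, 0.315, -0.002]
ft_force: [-0.7, 16.3, -2.0]
width: 43.9
grasp_force: 8.3
```

```bash
python3 -c "
from h import *
ft()"
```

```text
t 6.53 pos [442.9  85.   58.8] F [-0.74 16.27 -1.98] w 43.9 h -0.201 zaxis [ 0.002  0.002 -1.   ] q [0.16 0.46 2.1  0.   0.58 1.93]
knob [445.5  97.7] R 176.9 swing 0.148 Ft 15.14 normal 15.8 fric -3.97
```

Call:
servo_tool --pt "0 0 0 -0.003 0.004 0 44" --pt "0 0 0 -0.003 0.009 0 44" --pt "0 0 0 -0.003 0.009 0 44"

```text
t: 6.9
ee_pos: [442.5, 83.6, 58.8]
orientation: [-3.123, 0.315, -0.004]
ft_force: [0.0, 18.1, -2.8]
width: 44.4
grasp_force: 8.8
```

```bash
python3 -c "
from h import *
ft()"
```

```text
t 6.9 pos [442.5  83.6  58.8] F [ 1.000e-02  1.808e+01 -2.760e+00] w 44.4 h -0.201 zaxis [ 0.003  0.003 -1.   ] q [0.16 0.46 2.11 0.   0.57 1.93]
knob [445.1  96.5] R 177.0 swing 0.155 Ft 17.13 normal 17.72 fric -3.6
```

Call:
servo_tool --pt "0 0 0 0 -0.015 0 44" --pt "0 0 0 0 -0.03 0 44" --pt "0 0 0 0 -0.05 0 44" --pt "0 0 0 0 -0.07 0 44" --pt "0 0 0 0 -0.07 0 44" --pt "0 0 0 0 -0.07 0 44" --pt "0 0 0 0 -0.07 0 44" --pt "0 0 0 0 -0.07 0 44" --pt "0 0 0 0 -0.07 0 44" --pt "0 0 0 0 -0.07 0 44"

```text
t: 8.15
ee_pos: [444.0, 95.6, 58.7]
orientation: [3.126, -0.313, 0.0]
ft_force: [-0.6, -0.3, 1.0]
width: 43.9
grasp_force: 0.0
```

Call:
servo_tool --pt "0 0 0 0 0 0 44" --pt "0 0 0 0 0 0 44" --pt "0 0 0 0 0 0 44" --pt "0 0 0 0 0 0 44" --pt "0 0 0 0 0 0 44" --pt "0 0 0 0 0 0 44" --pt "0 0 0 0 0 0 44" --pt "0 0 0 0 0 0 44" --pt "0 0 0 0 0 0 44" --pt "0 0 0 0 0 0 44"

```text
t: 9.4
ee_pos: [444.0, 95.6, 58.7]
orientation: [-3.126, 0.313, -0.0]
ft_force: [0.4, -0.1, -0.3]
width: 44.2
grasp_force: 0.0
```

```bash
python3 look.py w2
```

```text
t 9.4 pos [444.   95.6  58.7] F [ 0.37 -0.15 -0.29] w 44.2 h -0.2 zaxis [ 0.  0. -1.] q [0.19 0.46 2.1  0.   0.58 1.96]
[307.7 262.6] [ 291  234   35   54 1373] zmax 85.0 top mean [446.1 101.3  82.9] mid [445.7 101.4  83. ] ext [17.7 16.5  4. ]
```

View pics/w2.png

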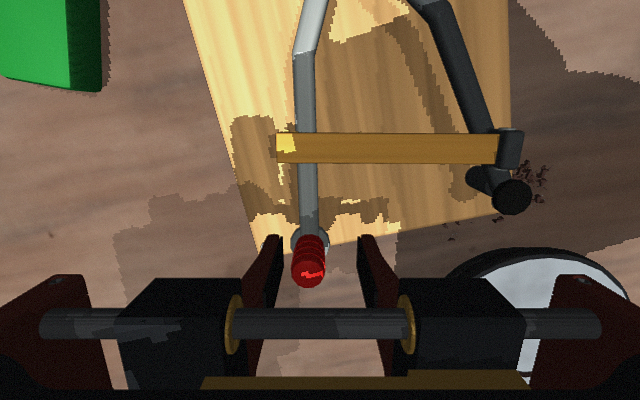

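The wrist view shows the knob free between the fingers at (308,262), world about (446,101), held by the ratchet at roughly the third catch. I'll centre the fingers on it, grip, then press down in steps.

Call:
servo_tool --pt "0 0 0 0.004 -0.0275 0 44" --pt "0 0 0 0.004 -0.0275 0 44" --pt "0 0 0 0.004 -0.0275 0 28" --pt "0 0 0 0.004 -0.0275 0 22" --pt "0 0 0 0.004 -0.0275 0 10" --pt "0 0 0 0.004 -0.0275 0 10" --pt "0 0 0 0.004 -0.0275 0 10" --pt "0 0 0 0.004 -0.0275 0 10"

```text
t: 10.45
ee_pos: [445.9, 100.9, 58.7]
orientation: [-3.126, 0.313, 0.0]
ft_force: [-1.4, 3.3, -0.8]
width: 17.4
grasp_force: 30.0
```

Call:
servo_tool --pt "0 0 0 0 0 0.01 10" --pt "0 0 0 0 0 0.02 10" --pt "0 0 0 0 0 0.02 10"

```text
t: 10.82
ee_pos: [445.8, 101.8, 55.1]
orientation: [-3.124, 0.314, 0.0]
ft_force: [-4.1, 11.6, 9.3]
width: 17.4
grasp_force: 30.0
```

Call:
servo_tool --pt "0 0 0 0 0 0.01 10" --pt "0 0 0 0 0 0.02 10" --pt "0 0 0 0 0 0.022 10" --pt "0 0 0 0 0 0.022 10"

```text
t: 11.32
ee_pos: [446.0, 102.0, 51.1]
orientation: [-3.124, 0.314, -0.001]
ft_force: [-5.2, 12.4, 14.3]
width: 17.3
grasp_force: 30.0
```

Call:
servo_tool --pt "0 0 0 0 0 0.004 10" --pt "0 0 0 0.001 -0.02 0.004 10" --pt "0 0 0 0.003 -0.04 0.004 10" --pt "0 0 0 0.006 -0.06 0.004 10" --pt "0 0 0 0.009 -0.08 0.004 10" --pt "0 0 0 0.011 -0.1 0.004 10" --pt "0 0 0 0.011 -0.1 0.004 10"

```text
t: 12.2
ee_pos: [452.9, 120.5, 50.5]
orientation: [-3.125, 0.313, -0.003]
ft_force: [-2.5, 3.3, 14.5]
width: 17.4
grasp_force: 30.0
```

```bash
python3 look.py w3
```

```text
t 12.2 pos [452.9 120.5  50.5] F [-2.51  3.29 14.51] w 17.4 h -0.199 zaxis [ 0.002  0.001 -1.   ] q [0.23 0.49 2.07 0.   0.58 2.  ]
[319.4 267.3] [ 304  238   33   56 1415] zmax 79.0 top mean [451.1 120.3  76.7] mid [450.6 120.4  77. ] ext [17.5 16.6  4. ]
```

Call:
servo_tool --pt "0 0 0 0.002 -0.01 0 10" --pt "0 0 0 0.002 -0.015 0 10" --pt "0 0 0 0.002 -0.015 0 10"

```text
t: 12.62
ee_pos: [453.9, 123.0, 50.5]
orientation: [-3.125, 0.313, -0.003]
ft_force: [-3.0, 1.4, 13.9]
width: 17.4
grasp_force: 30.0
```

Call:
servo_tool --pt "0 0 0 0.001 -0.005 0 10" --pt "0 0 0 0.001 -0.01 0 10" --pt "0 0 0 0.001 -0.01 0 10"

```text
t: 13.0
ee_pos: [453.9, 123.5, 50.3]
orientation: [3.125, -0.312, 0.001]
ft_force: [-1.1, -10.8, 14.6]
width: 17.2
grasp_force: 30.0
```

The open stop is reached, with the lateral force reversed to -10.8 N. Next I let the handle up, open the fingers and lift clear.

Call:
servo_tool --pt "0 0 0 0 0.004 -0.015 10" --pt "0 0 0 0 0.004 -0.03 10" --pt "0 0 0 0 0.004 -0.042 10" --pt "0 0 0 0 0.004 -0.042 30" --pt "0 0 0 0 0.004 -0.042 44" --pt "0 0 0 0 0.004 -0.042 44" --pt "0 0 0 0 0.004 -0.042 44" --pt "0 0 0 0 0.004 -0.042 44"

```text
t: 14.0
ee_pos: [453.4, 124.0, 57.8]
orientation: [3.126, -0.313, -0.0]
ft_force: [0.0, -0.2, -0.9]
width: 44.0
grasp_force: 0.0
```

Call:
servo_tool --pt "0 0 0 0 0 -0.15 44" --pt "0 0 0 0 0 -0.35 44" --pt "0 0 0 0 0 -0.55 44" --pt "0 0 0 0 0 -0.63 44" --pt "0 0 0 0 0 -0.63 44"

```text
t: 14.62
ee_pos: [454.2, 124.2, 185.0]
orientation: [-3.125, 0.313, -0.004]
ft_force: [-0.6, -0.9, -0.5]
width: 43.7
grasp_force: 0.0
```

Call:
servo_tool --pt "0 0 0 0.2 0.1 -0.1 44" --pt "0 0 0 0.4 0.2 -0.2 44" --pt "0 0 0 0.5 0.25 -0.3 44" --pt "0 0 0 0.5 0.25 -0.3 44" --pt "0 0 0 0.5 0.25 -0.3 44"

```text
t: 15.25
ee_pos: [539.9, 55.5, 242.1]
orientation: [3.126, -0.313, -0.005]
ft_force: [-0.2, 0.1, 0.3]
width: 44.2
grasp_force: 0.0
```

```bash
python3 look.py w4
```

```text
t 15.25 pos [539.9  55.5 242.1] F [-0.21  0.05  0.35] w 44.2 h -0.2 zaxis [-0.003 -0.    -1.   ] q [0.08 0.28 1.79 0.   1.07 1.85]
[285.3 261.4] [282 250   7  24  68] zmax 83.9 top mean [450.5 116.5  82.4] mid [451.1 116.9  82.2] ext [10.8  6.1  3.4]
```

View pics/w4.png

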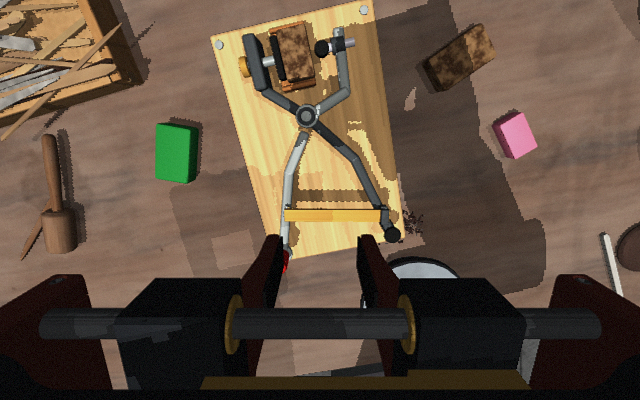

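The view shows the block flat in its bed at (293,52), with the jaw nose at (320,48) well off it. The finger hides part of the knob, so I'll check that from the top camera.

Call:
servo_tool --pt "0 0 0 -0.1 0.25 0 44" --pt "0 0 0 -0.2 0.5 0 44" --pt "0 0 0 -0.3 0.75 0 44" --pt "0 0 0 -0.3 1 0 44" --pt "0 0 0 -0.3 1 0 44" --pt "0 0 0 -0.3 1 0 44"

```text
t: 16.05
ee_pos: [442.4, -128.1, 243.2]
orientation: [-3.125, 0.313, 0.002]
ft_force: [-0.2, -0.2, -0.3]
width: 44.1
grasp_force: 0.0
```

```bash
python3 look.py w5
python3 - <<'E'
from h import *
im,d=ctrl.get_image("top");ci=ctrl.camera_info("top")
h=cv2.cvtColor(im,cv2.COLOR_RGB2HSV)
m=(((h[:,:,0]<6)|(h[:,:,0]>174))&(h[:,:,1]>150)&(h[:,:,2]>80)).astype('uint8')
k,l,s,c=cv2.connectedComponentsWithStats(m)
for i in range(1,k):
    if s[i,4]>8: print(c[i],s[i],cast(ci,*c[i],84).round(1))
E
```

```text
t 16.05 pos [ 442.4 -128.1  243.2] F [-0.22 -0.15 -0.33] w 44.1 h -0.2 zaxis [-0.001  0.001 -1.   ] q [-0.31  0.15  1.96  0.    1.03  1.46]
[611.4  88.2] [ 581   50   59   97 1927] zmax 100.7 top mean [ 471.8 -415.7   98.5] mid [ 476.2 -425.5   98.7] ext [102.1  62.6   4. ]
[111.4 217.8] [ 97 207  34  22 374] zmax 85.3 top mean [452.7 121.9  82.8] mid [452.7 122.   83.4] ext [16.2 16.4  3.9]
[272.14285714 233.47619048] [270 232   6   4  21] [453.1 121.5  84. ]
```

The knob is back at (452.7,122) with its top at z = 84, so the handle is fully open and not bent. Handing in.

```bash
python3 -c "
from workcell import ctrl
print(ctrl.close_job())"
```

```text
the job is handed in; nothing more can be done
None
```

I closed the clamp with about 17 N on the knob, left the ratchet holding alone for about 2 s, then released it and swung it fully open with the block in its bed; the job is handed in at about 16 s, with the verdict not shown and the force on the block estimated (about 13 N), not measured.

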